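# Index the plug-tray carriage under the seed bridge

## Robot

A 7-joint arm with a two-finger parallel gripper is mounted at the origin on the work surface. World frame = base frame: x ahead of the robot, y to its left, z up, the work surface at z = 0. Lengths are in mm, angles in rad, forces in N, time in s.
With the tool pointing down it reaches from about 350 to 900 mm from the base axis. Payload 19.9 kg.
Tool frame: the origin (TCP) lies midway between the tips of the shut fingers; the grasp point (between the pads) lies 19 mm behind it (r.pinch_z is the distance from the TCP to the grasp point, in mm); z points along the fingers, y is the line along which they close (so a half turn about z gives the same grasp; the last joint's range is limited). The gripper opens to 94 mm and grips with 3 to 60 N. Pads are 16 mm wide; open, the fingers measure 119 mm over their backs; the gripper's body (75 mm by 177 mm) begins 78 mm behind the grasp point.
Start: joints at [-1.254, 0.417, -0.01, 1.614, 0.005, 1.111, -0.053], TCP at [219.458, 585.181, 205.425] pointing down, gripper open.
Joint ranges: [-2.81, 2.81], [-0.39, 2.02], [-1.27, 1.25], [0.06, 2.57], [-1.19, 4.33], [0.19, 2], [-2.82, 2.82]. Speed limits (rad/s): [1.89, 1.89, 2.39, 2.39, 3.01, 3.01, 3.01].

## Interface

Orientations are given as a 3x3 rotation matrix whose columns are the frame's x, y, z axes.
In Python, from station import r gives the robot as it stands.
- The arm moves only by the tool apply_moves, never from a script. Its arguments are lists of equal length, an entry for each row: "linear": the shift along the tool's x, y, z scaled (see below), a list of three; "turn": the turn, a rotation vector about the tool's x, y, z scaled (see below), a list of three. In form: {"linear": [[tx, ty, tz], ...], "turn": [[rx, ry, rz], ...]}. A call has 1 to 5 rows; each row is the pose to reach, as a shift and turn from the pose commanded when the call began, along the tool's axes at that moment; what a row does not reach only later rows make up. The controller multiplies each number of a shift by 100 cm and each number of a turn by 90 degrees. A row lasts 1/12 s, in which the tool goes at most 41.7 mm and 7.16 degrees, less where a joint would pass 70% of its speed; a pose out of reach is approached as far as the arm can. A call with a number of a shift or a turn outside -1 to 1 is refused whole. A call with a gripper value outside its range is refused whole. "gripper" is the closure in counts, from 0 (fully open) to 255 (shut), set as the call begins (left out, the last holds). The fingers move at their own pace and stop on an object; "newtons" is the grip in N (left out, the last holds). Time passes only in rows, so rows that repeat a pose let the fingers close. It gives the time, the measured TCP pose, the force, the opening and the grip force at its end, in the units of the state.
- r.get_state(): the state, without advancing time (a new reading comes with each control period).
- r.grab_frame(name): name is "side" or "top" or "wrist"; returns the picture (384x512x3 uint8, red, green, blue); there is no depth.
- r.calibration(name): a dict with "fx", "fy", "cx", "cy" (pixels), "rvec" (rotation vector, rad) and "tvec" (3), from world to camera coordinates, as OpenCV has them; the wrist camera has in their place "tool_from_camera" (4x4, takes a point from camera to tool coordinates, whose origin is the TCP and whose axes are the flange's). Camera axes: x right, y down, z forward; pixel columns grow to the right and rows downward; lengths in mm; the calibration is good to about 2 mm. A picture is of the moment at which its call begins: read the wrist's pose just before it. calibration takes no time and is no camera call.
- r.sign_off(): hands the job in; it is judged then, once.
The state is a dict: "clock": time; "qpos": joint angles; "qd": joint speeds; "tau": joint torques, N m; "ee_pos": TCP position; "tool_rot": TCP orientation; "contact_force": force on the tool from outside, world axes, zero at the start; "ft_torque": the same for the moment, N m; "opening": finger opening in mm; "finger_force": force on a finger pad.
Only numpy, scipy, OpenCV 4.12 (cv2) and the standard library are available. Lean on these libraries where they do the work, as an engineer would, in place of code of your own. Each camera call takes 0.05 s, during which the arm holds its last target. There are 200 camera calls.

## Task

Move the seedling tray to its sowing place and lock it there. Pull the spring plunger's T-handle up and give it a quarter turn, so that it drops into its rest notch and stays up by itself when you let go; then slide the tray carriage by its handle all the way under the seed bridge to the stop, and finally turn the T-handle back so that the plunger springs fully down and locks the carriage. Leave the flowerpot beside the jig standing where it is.

Things in the scene. Friction and masses are not known exactly. Their poses are not given: they have to be found in the camera images.
- jig: Seed-sowing jig, fixed: plywood board 285 x 420 mm, 18 mm thick, with the tray carriage on it and an aluminium seed bridge across its +y end. Origin on the table, yaw = the jig's. Its +y is the direction in which the carriage must travel. In its frame the plunger axis is at x -55, y 30 mm, on a 40 mm square steel block whose top is 85 mm high; everything else within 100 mm of it is lower, but for the carriage handle.
- tee (a point): Centre of the plunger's grey plastic T-handle, a level bar 70 mm long, 20 mm wide, 26 mm high on an upright steel rod, at the jig's robot-side edge. y axis along the bar, z up. Plunger down: 113 mm above the table (underside 100 mm), bar along the carriage's travel; parked: 131 mm, bar across. It rises with joint plunger and turns with joint turn. Grip across the 20 mm width, from above.
- plunger (a joint): Lift in m, 0 to 0.032. 0 = down, pin 16 mm deep in a hole of the carriage (3 mm play). Spring pushes down with 6 N at 0, 12 N at 0.025, plus 2 N weight. A cross pin in a slot stops turning until lifted 0.024; beside the slot it rests on flat lands at 0.023; turned 90 degrees either way it drops into a rest notch at about 0.018 (parked; 5 mm deep, lift again to leave it). Most it can lift is 0.032.
- turn (a joint): Turn of the T-handle in rad, counterclockwise from above positive: 0 = bar along the carriage's travel, over the deep slot (plunger can go down); +1.57 or -1.57 = over a rest notch (either will do). Slot and notches have about 0.14 rad of play each way. Range -1.8 to 1.8, light friction.
- handle (a point): Centre of the carriage's steel handle, a level bar 110 mm long, 18 x 18 mm thick, on two posts at the trailing end of the carriage, behind the black plug tray. x axis along the bar, +y axis = direction of travel towards the seed bridge, z up. Centre 105 mm above the table; the tray's rim beside it, 28 mm clear of the bar, is 79 mm high. Grip it across its thickness from above, or push it.
- carriage (a joint): Travel of the carriage in m: 0 = loading place (start, locked); 0.130 = against the stop under the seed bridge, with the second hole under the plunger; limit -0.004 the other way. Friction about 3 N, stays where it is left. It cannot leave its place while the plunger is lifted less than 0.016.
- pot: Terracotta flowerpot, 90 mm wide, 85 mm high, open, standing near the jig's trailing end; origin at the centre of its underside. Leave it alone.

How it is judged (in metres and radians):
On the way, in this order (a step that is already met when the one before it is completed fails the run):
1. the plunger is parked in its rest notch by itself, untouched, with the carriage still at the loading place (value of joint plunger between 0.015 and 0.0215 m and (value of joint turn between 1.38 and 1.76 rad or value of joint turn between -1.76 and -1.38 rad) and contact force between the fingers and turn below 0.3 N and value of joint carriage below 0.01 m), for 0.3 s.
2. the carriage is at the stop with the plunger still parked (value of joint plunger between 0.015 and 0.0215 m and (value of joint turn between 1.38 and 1.76 rad or value of joint turn between -1.76 and -1.38 rad) and value of joint carriage above 0.1265 m), for 0.2 s.
At the end, for the whole second after the job is handed in: The carriage is at the stop under the seed bridge (within 3.5 mm of its 130 mm travel) and at rest, the T-handle is turned back to within 0.25 rad of the travel direction and the plunger is down within 3 mm, locked in the second hole (value of joint plunger below 0.003 m and value of joint carriage above 0.1265 m and value of joint turn between -0.25 and 0.25 rad and velocity of joint carriage between -0.005 and 0.005 m/s and velocity of joint plunger between -0.01 and 0.01 m/s); the robot touches nothing.
It fails at once if the flowerpot was moved more than 30 mm (distance of pot from where it was at the start of the episode above 0.03 m).
It also fails if it takes over 72 s, if anything falls off the work surface, if the arm or the gripper's body presses on something with over 40 N, if the wrist force passes 120 N, or if a joint passes its speed limit or range.

## Working session

There is one attempt and no reset: what is moved stays moved. The work goes in short steps, Python scripts to look and compute and a tool call to move; the robot and the scene stay as the last step left them, time stands still between calls to the robot, and variables do not carry over. Pictures are saved under pics/ and viewed, at most 10 in all, crops included, and the job is handed in when it is done.

Besides the shell and the picture viewer there is one more tool, called as name(argument=value, ...) on one line, values as JSON. apply_moves: Moves the arm, as the interface text tells. Its arguments: {"type":"object","properties":{"linear":{"type":"array"},"turn":{"type":"array"},"gripper":{"type":"number"},"newtons":{"type":"number"}},"required":["linear","turn"]}

```bash
mkdir -p pics; ls
cat > h.py <<'E'
import numpy as np,cv2
from station import r
def cam(n):
    c=r.calibration(n);K=np.array([[c['fx'],0,c['cx']],[0,c['fy'],c['cy']],[0,0,1.]])
    if 'rvec' in c:
        R=cv2.Rodrigues(np.array(c['rvec'],float))[0];t=np.array(c['tvec'],float)
    else:
        s=r.get_state();T=np.eye(4);T[:3,:3]=s['tool_rot'];T[:3,3]=s['ee_pos']
        W=np.linalg.inv(T@np.array(c['tool_from_camera']));R=W[:3,:3];t=W[:3,3]
    return K,R,t
def onz(n,uv,z,C=None):
    K,R,t=C or cam(n);d=R.T@np.linalg.inv(K)@np.array([*uv,1.]);o=-R.T@t
    return o+d*(z-o[2])/d[2]
def proj(n,P,C=None):
    K,R,t=C or cam(n);p=K@(R@np.array(P,float)+t);return p[:2]/p[2]
def move(P):  # shift in tool axes, scaled
    s=r.get_state();return np.array(s['tool_rot']).T@(np.array(P)-s['ee_pos'])/1000
E
python3 - <<'E'
from h import *
s=r.get_state();print(s)
a=r.grab_frame('top');b=r.grab_frame('side')
for n,i in(('top',a),('side',b)):
    cv2.imwrite(f'pics/{n}1.png',cv2.resize(i[:,:,::-1],(800,600),interpolation=cv2.INTER_CUBIC))
    K,R,t=cam(n);print(n,-R.T@t,K[0,0])
E
```

```text
pics
{'clock': 0.0, 'qpos': array([-1.25349313,  0.41793483, -0.01028991,  1.6141521 ,  0.00468479,
        1.11070542, -0.0529915 ]), 'qd': array([ 1.92672246e-03,  2.51121598e-03,  7.30308717e-05, -3.50217992e-04,
        1.47865840e-04,  2.87347550e-04, -9.84784719e-05]), 'tau': array([-1.82681266e-03, -8.51271629e+01,  6.37752302e-01, -4.25983536e+01,
       -4.89336275e-02,  1.86854816e-02,  1.05604333e-04]), 'ee_pos': array([219.35717517, 584.8493624 , 204.8590558 ]), 'tool_rot': array([[-9.36317042e-01,  3.51155641e-01, -3.36011666e-04],
       [ 3.51155793e-01,  9.36316367e-01, -1.12684302e-03],
       [-8.10840624e-05, -1.17307477e-03, -9.99999309e-01]]), 'contact_force': array([-0.05514575, -0.69720476, -0.72576648]), 'ft_torque': array([-0.04763141,  0.00178899,  0.02745569]), 'finger_force': 0.0, 'opening': 93.97493597261547}
top [417.82033058 -88.42035626 741.26759649] 358.0546474839177
side [262.35114866 387.69539913 456.81297304] 369.5582729484315
```

View pics/top1.png

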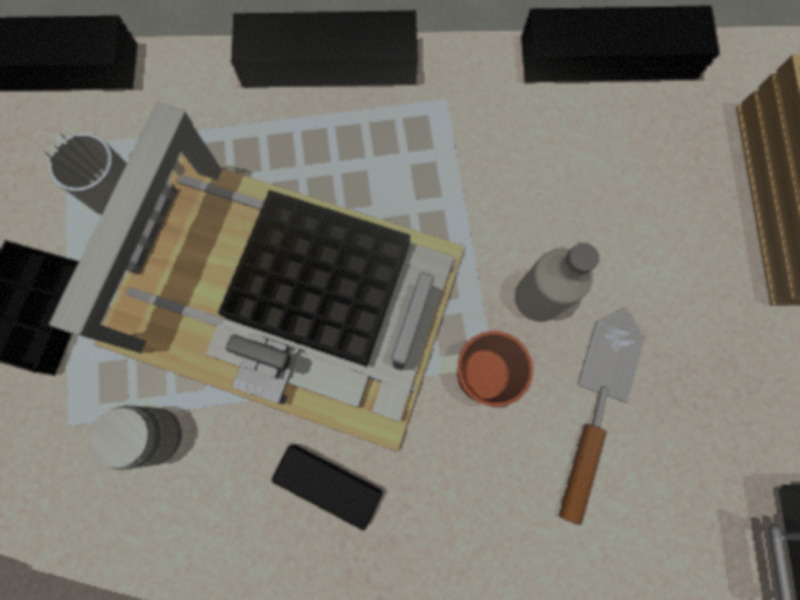

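View pics/side1.png

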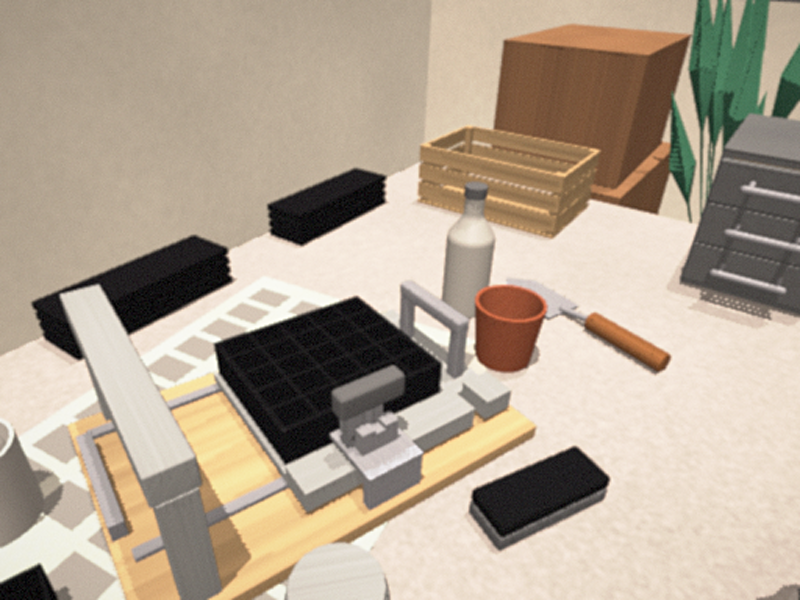

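The top view shows the T-bar from (228,345) to (290,358), the handle bar's ends at about (424,276) and (402,364), and the pot rim centred near (496,368). The side view agrees with this layout.

Run:
```python
from h import *
np.set_printoptions(precision=1,suppress=True)
f=lambda u,v,z:onz('top',(u*.64,v*.64),z)
print('tee',f(230,344,126),f(290,357,126),f(258,350,126))
a,b=f(425,275,114),f(400,365,114);print('handle',a,b,(a+b)/2,np.hypot(*(a-b)[:2]))
print('pot',f(496,369,85))
c=[f(464,248,18),f(400,447,18),f(90,343,18)];print('board',*c)
d=c[2]-c[1];yaw=np.arctan2(d[1],d[0])-np.pi/2;print('yaw',yaw,np.hypot(*(c[0]-c[1])[:2]))
print('side tee',onz('side',(368*.64,387*.64),126),'handle mid',onz('side',(437*.64,303*.64),114))
e=a-b;print('yaw handle',np.arctan2(e[1],e[0]))
s=r.get_state();print(np.array(s['tool_rot']))
```

```text
tee [511.8  90.2 126. ] [496.1  23.4 126. ] [504.6  58.9 126. ]
handle [ 590.3 -129.1  114. ] [486.4 -97.8 114. ] [ 538.3 -113.5  114. ] 108.53391296295378
pot [ 482.7 -210.5   85. ]
board [ 653.6 -189.4   18. ] [394.4 -97.   18. ] [533.1 304.1  18. ]
yaw -0.33280335928773885 275.1241891963543
side tee [498.   69.4 126. ] handle mid [ 532.  -107.7  114. ]
yaw handle -0.2926764619597356
[[-0.9  0.4 -0. ]
 [ 0.4  0.9 -0. ]
 [-0.  -0.  -1. ]]
```

apply_moves(linear=[[0, 0, -0.04], [0, 0, -0.08], [-0.03, -0.026, -0.08], [-0.06, -0.052, -0.08], [-0.09, -0.078, -0.08]], turn=[[0, 0, 0], [0, 0, 0], [0, 0, 0], [0, 0, 0], [0, 0, 0]])

```text
clock: 0.52
ee_pos: [276.6, 479.3, 285.4]
tool_rot: [[-0.937, 0.35, 0.0], [0.35, 0.937, 0.0], [-0.0, 0.0, -1.0]]
contact_force: [0.8, -0.1, -0.5]
opening: 93.8
finger_force: 0.0
```

apply_moves(linear=[[-0.03, -0.026, 0], [-0.06, -0.052, 0], [-0.09, -0.078, 0], [-0.12, -0.104, 0], [-0.15, -0.13, 0]], turn=[[0, 0, 0], [0, 0, 0], [0, 0, 0], [0, 0, 0], [0, 0, 0]])

```text
clock: 0.93
ee_pos: [371.5, 304.2, 285.4]
tool_rot: [[-0.936, 0.351, -0.0], [0.351, 0.936, -0.0], [0.0, -0.0, -1.0]]
contact_force: [0.7, 0.8, -1.7]
opening: 93.9
finger_force: 0.0
```

apply_moves(linear=[[-0.03, -0.026, 0], [-0.06, -0.052, 0], [-0.09, -0.078, 0], [-0.12, -0.104, 0], [-0.15, -0.13, 0]], turn=[[0, 0, 0], [0, 0, 0], [0, 0, 0], [0, 0, 0], [0, 0, 0]])

```text
clock: 1.35
ee_pos: [466.3, 129.8, 285.5]
tool_rot: [[-0.936, 0.351, 0.0], [0.351, 0.936, 0.0], [-0.0, 0.0, -1.0]]
contact_force: [0.6, 0.5, 0.4]
opening: 94.4
finger_force: 0.0
```

apply_moves(linear=[[-0.03, -0.026, 0], [-0.058, -0.05, 0], [-0.058, -0.05, 0], [-0.058, -0.05, 0.02], [-0.058, -0.05, 0.04]], turn=[[0, 0, 0.079], [0, 0, 0.158], [0, 0, 0.237], [0, 0, 0.316], [0, 0, 0.395]])

```text
clock: 1.77
ee_pos: [503.2, 64.0, 245.3]
tool_rot: [[-0.551, 0.834, 0.001], [0.834, 0.551, 0.0], [-0.001, 0.001, -1.0]]
contact_force: [1.3, 0.3, -0.9]
opening: 93.8
finger_force: 0.0
```

apply_moves(linear=[[0, 0, 0], [0, 0, 0], [0, 0, 0], [0, 0, 0], [0, 0, 0]], turn=[[0, 0, 0.079], [0, 0, 0.158], [0, 0, 0.237], [0, 0, 0.316], [0, 0, 0.395]])

```text
clock: 2.18
ee_pos: [502.5, 64.6, 245.2]
tool_rot: [[0.035, 0.999, -0.001], [0.999, -0.035, -0.0], [-0.0, -0.001, -1.0]]
contact_force: [-0.2, 0.1, -1.0]
opening: 94.1
finger_force: 0.0
```

apply_moves(linear=[[0, 0, 0], [0, 0, 0], [0, 0, 0], [0, 0, 0]], turn=[[0, 0, 0.079], [0, 0, 0.158], [0, 0, 0.17], [0, 0, 0.17]])

```text
clock: 2.52
ee_pos: [502.5, 64.7, 245.3]
tool_rot: [[0.29, 0.957, -0.0], [0.957, -0.29, -0.0], [-0.0, -0.0, -1.0]]
contact_force: [0.4, 0.2, 1.3]
opening: 93.9
finger_force: 0.0
```

Run:
```python
from h import *
np.set_printoptions(precision=3,suppress=True)
C=cam('wrist');s=r.get_state();i=r.grab_frame('wrist')
np.savez('w1.npz',K=C[0],R=C[1],t=C[2])
cv2.imwrite('pics/w1.png',cv2.resize(i[:,:,::-1],(800,600),interpolation=cv2.INTER_CUBIC))
print(s['ee_pos'],s['tool_rot'],s['qpos'],s['clock']);print(C)
for p in [(502,62,126),(502,62,85)]:print(proj('wrist',p,C)/.64)
```

```text
[502.535  64.656 245.312] [[ 0.29   0.957 -0.   ]
 [ 0.957 -0.29  -0.   ]
 [-0.    -0.    -1.   ]] [-0.696  0.183  0.577  1.871 -0.11   1.119 -0.373] 2.5167
(array([[302.192,   0.   , 253.157],
       [  0.   , 302.192, 189.812],
       [  0.   ,   0.   ,   1.   ]]), array([[ 0.957, -0.289, -0.001],
       [-0.279, -0.927,  0.252],
       [-0.074, -0.241, -0.968]]), array([-463.419,  164.838,  484.225]))
[394.288 295.05 ]
[394.493 281.294]
```

View pics/w1.png

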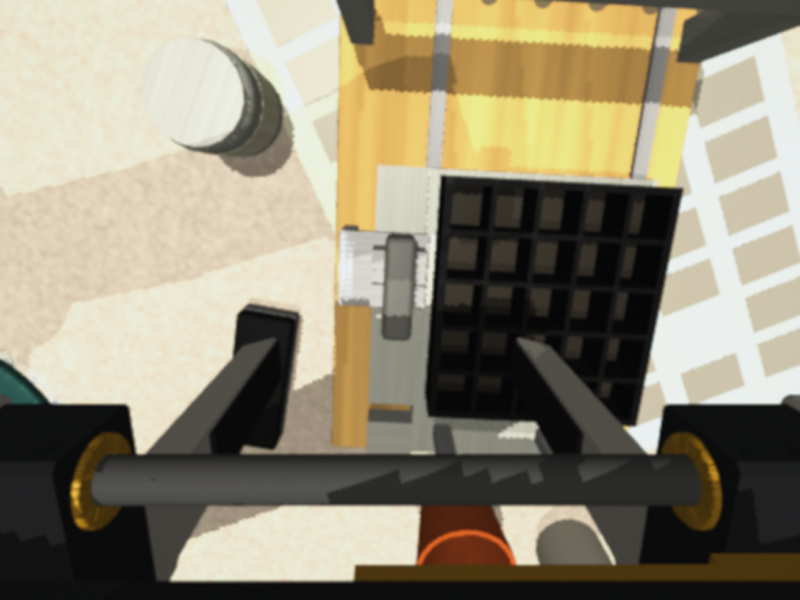

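The wrist view shows the T-bar's top face from about (400,236) to (397,320), with its centre near (399,278). The tray's left edge is at x=442→427, and the rails are at (443,5)-(433,165) and (667,12)-(638,178).

Run:
```python
from h import *
np.set_printoptions(precision=3,suppress=True)
d=np.load('w1.npz');C=(d['K'],d['R'],d['t'])
f=lambda u,v,z:onz('wrist',(u*.64,v*.64),z,C)
def yaw(a,b):
    e=a-b;return -np.arctan2(e[0],e[1]),np.hypot(*e[:2])
print('tee',f(400,236,126),f(397,320,126),yaw(f(400,236,126),f(397,320,126)))
print('tee c',f(399,278,126))
print('rails',yaw(f(443,5,30),f(433,165,30)),yaw(f(667,12,30),f(638,178,30)))
print('board',yaw(f(337,250,18),f(333,445,18)))
print('tray',yaw(f(442,178,79),f(427,412,79)),yaw(f(682,189,79),f(636,424,79)))
t=f(399,278,126);s=r.get_state();print(move([t[0],t[1],120-19+13]))
```

```text
tee [516.711  98.099 126.   ] [498.763  45.047 126.   ] (np.float64(-0.3262129712161425), np.float64(56.00564326576207))
tee c [508.254  72.087 126.   ]
rails (np.float64(-0.3377447519073829), np.float64(115.36780639431815)) (np.float64(-0.34360698728183287), np.float64(120.87872183731444))
board (np.float64(-0.3444346469633715), np.float64(191.59639912907477))
tray (np.float64(-0.334169131364049), np.float64(184.51281099618757)) (np.float64(-0.34069153762220006), np.float64(187.64084911159924))
[0.009 0.003 0.131]
```

apply_moves(linear=[[0, 0.003, 0.02], [0, 0.003, 0.045], [0, 0.003, 0.07], [0, 0.003, 0.07]], turn=[[0, 0, 0.027], [0, 0, 0.027], [0, 0, 0.027], [0, 0, 0.027]], gripper=110)

```text
clock: 2.9
ee_pos: [503.5, 63.4, 171.9]
tool_rot: [[0.328, 0.944, -0.005], [0.945, -0.328, -0.002], [-0.003, -0.004, -1.0]]
contact_force: [-0.2, -0.1, -0.6]
opening: 71.0
finger_force: 0.0
```

Run:
```python
from h import *
np.set_printoptions(precision=3,suppress=True)
C=cam('wrist');s=r.get_state();i=r.grab_frame('wrist')
np.savez('w2.npz',K=C[0],R=C[1],t=C[2])
cv2.imwrite('pics/w2.png',cv2.resize(i[80:340,120:460,::-1],(785,600),interpolation=cv2.INTER_CUBIC))
print(s['ee_pos'],s['tool_rot'],s['opening'])
for p in [(505.5,64,126),]:print((proj('wrist',p,C)-[120,80])*785/340)
```

```text
[503.458  63.392 171.878] [[ 0.328  0.944 -0.005]
 [ 0.945 -0.328 -0.002]
 [-0.003 -0.004 -1.   ]] 71.03356600590624
[309.82 293.29]
```

View pics/w2.png

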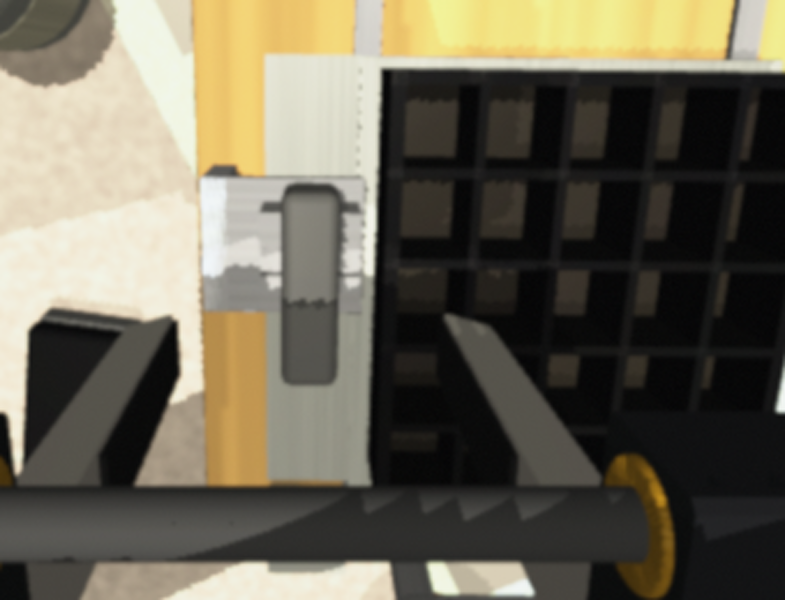

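The T-bar's top face runs from y=186 to y=384, split by a shadow. Its centre is at (310,286), so the centre lies about 2.5 mm further along tool +x.

apply_moves(linear=[[0.0025, 0, 0.02], [0.0025, 0, 0.04], [0.0025, 0, 0.06], [0.0025, 0, 0.077], [0.0025, 0, 0.077]], turn=[[0, 0, 0], [0, 0, 0], [0, 0, 0], [0, 0, 0], [0, 0, 0]])

```text
clock: 3.37
ee_pos: [505.8, 66.1, 97.5]
tool_rot: [[0.33, 0.944, -0.002], [0.944, -0.33, -0.001], [-0.001, -0.002, -1.0]]
contact_force: [-0.3, 0.1, -0.3]
opening: 53.6
finger_force: 0.0
```

apply_moves(linear=[[0, 0, 0], [0, 0, 0], [0, 0, 0], [0, 0, 0], [0, 0, 0]], turn=[[0, 0, 0], [0, 0, 0], [0, 0, 0], [0, 0, 0], [0, 0, 0]], gripper=255, newtons=40)

```text
clock: 3.78
ee_pos: [506.7, 66.2, 99.2]
tool_rot: [[0.332, 0.943, 0.001], [0.943, -0.332, 0.0], [0.001, 0.001, -1.0]]
contact_force: [-0.8, 1.6, 1.1]
opening: 23.4
finger_force: 1.2
```

apply_moves(linear=[[0, 0, 0], [0, 0, 0], [0, 0, 0], [0, 0, 0], [0, 0, 0]], turn=[[0, 0, 0], [0, 0, 0], [0, 0, 0], [0, 0, 0], [0, 0, 0]])

```text
clock: 4.2
ee_pos: [505.6, 66.6, 99.0]
tool_rot: [[0.331, 0.943, -0.002], [0.943, -0.331, 0.001], [0.0, -0.002, -1.0]]
contact_force: [-10.6, 2.1, 15.1]
opening: 19.9
finger_force: 40.0
```

apply_moves(linear=[[0, 0, -0.007], [0, 0, -0.014], [0, 0, -0.021], [0, 0, -0.027], [0, 0, -0.028]], turn=[[0, 0, 0], [0, 0, 0], [0, 0, 0], [0, 0, 0], [0, 0, 0]])

```text
clock: 4.62
ee_pos: [505.3, 66.5, 126.8]
tool_rot: [[0.331, 0.943, -0.002], [0.943, -0.331, 0.0], [-0.0, -0.002, -1.0]]
contact_force: [-3.5, 2.9, -14.1]
opening: 19.7
finger_force: 40.0
```

apply_moves(linear=[[0, 0, 0], [0, 0, 0], [0, 0, 0]], turn=[[0, 0, 0], [0, 0, 0], [0, 0, 0]])

```text
clock: 4.87
ee_pos: [505.3, 66.5, 126.1]
tool_rot: [[0.331, 0.943, -0.002], [0.943, -0.331, 0.0], [-0.001, -0.002, -1.0]]
contact_force: [-4.6, 5.4, -13.1]
opening: 19.8
finger_force: 40.0
```

apply_moves(linear=[[0, 0, 0], [0, 0, 0], [0, 0, 0], [0, 0, 0], [0, 0, 0]], turn=[[0, 0, -0.05], [0, 0, -0.1], [0, 0, -0.15], [0, 0, -0.2], [0, 0, -0.25]])

```text
clock: 5.28
ee_pos: [504.2, 66.7, 125.6]
tool_rot: [[-0.059, 0.998, -0.004], [0.998, 0.059, 0.0], [0.0, -0.004, -1.0]]
contact_force: [-10.4, 6.1, -13.6]
opening: 19.6
finger_force: 40.0
```

apply_moves(linear=[[0.0005, -0.001, 0], [0.0005, -0.001, 0], [0.0005, -0.001, 0], [0.0005, -0.001, 0], [0.0005, -0.001, 0]], turn=[[0, 0, -0.07], [0, 0, -0.14], [0, 0, -0.21], [0, 0, -0.28], [0, 0, -0.35]])

```text
clock: 5.7
ee_pos: [502.5, 66.4, 125.3]
tool_rot: [[-0.573, 0.82, -0.006], [0.82, 0.573, -0.001], [0.003, -0.005, -1.0]]
contact_force: [-12.5, 0.7, -13.9]
opening: 19.8
finger_force: 40.0
```

apply_moves(linear=[[0, 0, 0], [0, 0, 0], [0, 0, 0], [0, 0, 0], [0, 0, 0]], turn=[[0, 0, -0.07], [0, 0, -0.14], [0, 0, -0.21], [0, 0, -0.28], [0, 0, -0.35]])

```text
clock: 6.12
ee_pos: [501.5, 65.2, 124.7]
tool_rot: [[-0.916, 0.401, -0.008], [0.401, 0.916, -0.002], [0.007, -0.005, -1.0]]
contact_force: [-17.7, -5.0, -13.1]
opening: 19.4
finger_force: 40.0
```

apply_moves(linear=[[0, 0, 0], [0, 0, 0], [0, 0, 0]], turn=[[0, 0, -0.05], [0, 0, -0.05], [0, 0, -0.05]])

```text
clock: 6.37
ee_pos: [501.4, 65.0, 124.7]
tool_rot: [[-0.943, 0.332, -0.009], [0.332, 0.943, -0.002], [0.007, -0.005, -1.0]]
contact_force: [-16.4, -5.0, -13.2]
opening: 19.4
finger_force: 40.0
```

apply_moves(linear=[[0, 0, 0.003], [0, 0, 0.006], [0, 0, 0.008], [0, 0, 0.008]], turn=[[0, 0, 0], [0, 0, 0], [0, 0, 0], [0, 0, 0]])

```text
clock: 6.7
ee_pos: [501.5, 64.9, 117.4]
tool_rot: [[-0.943, 0.333, -0.008], [0.333, 0.943, -0.002], [0.007, -0.005, -1.0]]
contact_force: [-23.0, -6.1, 3.4]
opening: 19.7
finger_force: 40.0
```

apply_moves(linear=[[0, 0, 0], [0, 0, 0], [0, 0, 0], [0, 0, 0], [0, 0, 0]], turn=[[0, 0, 0], [0, 0, 0], [0, 0, 0], [0, 0, 0], [0, 0, 0]], gripper=130)

```text
clock: 7.12
ee_pos: [505.8, 66.6, 118.8]
tool_rot: [[-0.943, 0.332, 0.001], [0.332, 0.943, 0.0], [-0.001, 0.0, -1.0]]
contact_force: [-0.5, -0.5, -0.0]
opening: 45.6
finger_force: 0.0
```

apply_moves(linear=[[0, 0, -0.02], [0, 0, -0.05], [0, 0, -0.08], [0, 0, -0.08]], turn=[[0, 0, 0], [0, 0, 0], [0, 0, 0], [0, 0, 0]])

```text
clock: 7.45
ee_pos: [507.8, 66.8, 203.6]
tool_rot: [[-0.943, 0.332, 0.007], [0.332, 0.943, 0.002], [-0.006, 0.004, -1.0]]
contact_force: [-0.4, -0.2, 0.9]
opening: 46.0
finger_force: 0.0
```

Run:
```python
from h import *
np.set_printoptions(precision=3,suppress=True)
i=r.grab_frame('top');cv2.imwrite('pics/top2.png',cv2.resize(i[100:340,60:360,::-1],(750,600),interpolation=cv2.INTER_CUBIC))
C=cam('wrist');s=r.get_state();i=r.grab_frame('wrist')
np.savez('w3.npz',K=C[0],R=C[1],t=C[2])
cv2.imwrite('pics/w3.png',cv2.resize(i[:,:,::-1],(800,600),interpolation=cv2.INTER_CUBIC))
print(s['ee_pos'],s['opening'],s['clock'],s['qpos'])
print(proj('wrist',(538,-112,114),C)/.64,proj('wrist',(505,65.5,144),C)/.64)
```

```text
[506.965  66.793 201.18 ] 45.91442960744603 7.5 [-0.4    0.218  0.24   1.909 -0.061  1.017  1.099]
[143.142 434.153] [388.623 311.732]
```

View pics/w3.png

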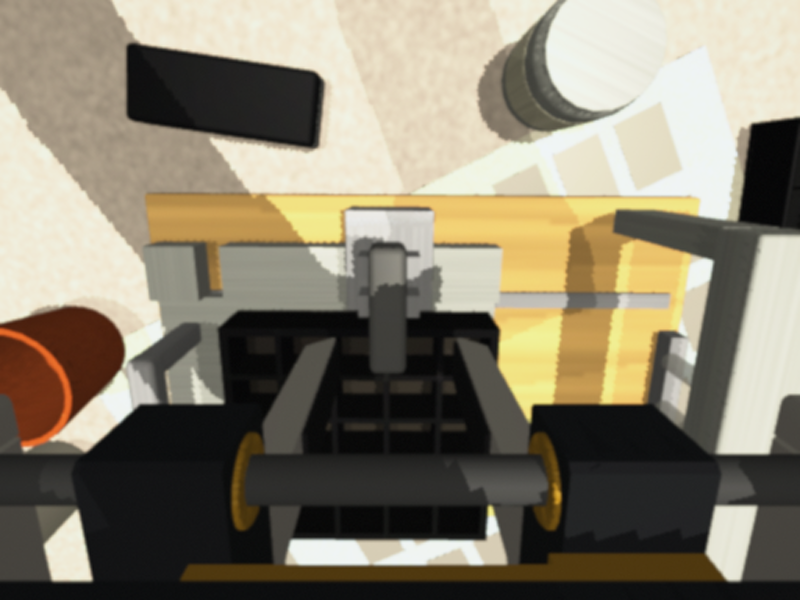

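The wrist view shows the T-bar now across the travel, x 370–406 and upright over the block, so it is parked. Next I go above the handle.

apply_moves(linear=[[-0.018, -0.031, 0], [-0.036, -0.062, 0], [-0.054, -0.093, 0], [-0.072, -0.125, 0], [-0.089, -0.157, 0]], turn=[[0, 0, 0], [0, 0, 0], [0, 0, 0], [0, 0, 0], [0, 0, 0]])

```text
clock: 7.97
ee_pos: [536.9, -112.8, 197.4]
tool_rot: [[-0.943, 0.332, -0.001], [0.332, 0.943, -0.0], [0.001, -0.001, -1.0]]
contact_force: [0.4, 0.6, -0.6]
opening: 46.2
finger_force: 0.0
```

apply_moves(linear=[[0, 0, 0], [0, 0, 0]], turn=[[0, 0, 0], [0, 0, 0]])

```text
clock: 8.13
ee_pos: [536.6, -113.1, 197.2]
tool_rot: [[-0.942, 0.335, -0.002], [0.335, 0.942, -0.001], [0.001, -0.001, -1.0]]
contact_force: [0.5, 0.9, -0.1]
opening: 46.0
finger_force: 0.0
```

Run:
```python
from h import *
np.set_printoptions(precision=3,suppress=True)
C=cam('wrist');s=r.get_state();i=r.grab_frame('wrist')
np.savez('w4.npz',K=C[0],R=C[1],t=C[2])
cv2.imwrite('pics/w4.png',cv2.resize(i[:,:,::-1],(800,600),interpolation=cv2.INTER_CUBIC))
print(s['ee_pos'],s['tool_rot'],s['opening'],s['clock'])
print(proj('wrist',(538,-112,114),C)/.64)
```

```text
[ 536.619 -113.126  197.231] [[-0.942  0.335 -0.002]
 [ 0.335  0.942 -0.001]
 [ 0.001 -0.001 -1.   ]] 45.96864758929551 8.1333
[395.546 303.565]
```

View pics/w4.png

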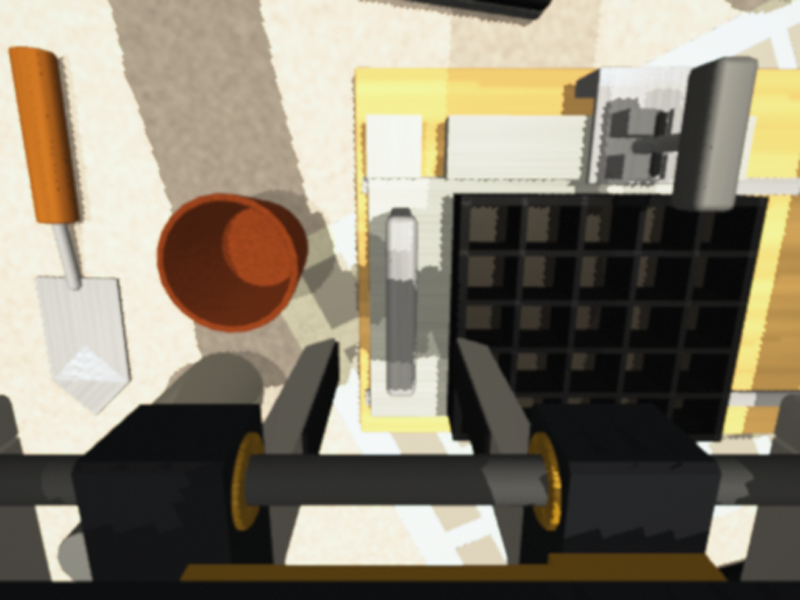

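The handle's top face is at (401,216)–(400,393), centre (401,304). That is about 5 mm further along tool +y than the TCP, and the pot at left is well clear.

apply_moves(linear=[[0, 0.005, 0.025], [0, 0.005, 0.05], [0, 0.005, 0.08], [0, 0.005, 0.107], [0, 0.005, 0.107]], turn=[[0, 0, 0], [0, 0, 0], [0, 0, 0], [0, 0, 0], [0, 0, 0]])

```text
clock: 8.6
ee_pos: [536.0, -104.4, 86.8]
tool_rot: [[-0.944, 0.33, -0.007], [0.33, 0.944, 0.001], [0.007, -0.002, -1.0]]
contact_force: [-0.9, -0.3, -0.6]
opening: 45.8
finger_force: 0.0
```

apply_moves(linear=[[0, 0, 0], [0, 0, 0], [0, 0, 0], [0, 0, 0], [0, 0, 0]], turn=[[0, 0, 0], [0, 0, 0], [0, 0, 0], [0, 0, 0], [0, 0, 0]], gripper=255, newtons=25)

```text
clock: 9.02
ee_pos: [539.5, -106.8, 92.7]
tool_rot: [[-0.943, 0.332, 0.002], [0.332, 0.943, -0.0], [-0.002, 0.0, -1.0]]
contact_force: [-1.1, -2.5, 8.8]
opening: 17.7
finger_force: 25.0
```

apply_moves(linear=[[0, 0, 0], [0, 0, 0], [0, 0, 0]], turn=[[0, 0, 0], [0, 0, 0], [0, 0, 0]])

```text
clock: 9.27
ee_pos: [539.6, -106.8, 92.7]
tool_rot: [[-0.943, 0.332, 0.002], [0.332, 0.943, -0.0], [-0.002, 0.0, -1.0]]
contact_force: [-2.2, -1.7, 10.2]
opening: 17.4
finger_force: 25.0
```

apply_moves(linear=[[0, 0.01, 0], [0, 0.025, 0], [0, 0.04, 0], [0, 0.055, 0], [0, 0.07, 0]], turn=[[0, 0, 0], [0, 0, 0], [0, 0, 0], [0, 0, 0], [0, 0, 0]])

```text
clock: 9.68
ee_pos: [563.3, -40.5, 92.8]
tool_rot: [[-0.943, 0.333, 0.003], [0.333, 0.943, -0.001], [-0.003, 0.0, -1.0]]
contact_force: [1.6, -4.2, 6.6]
opening: 17.8
finger_force: 25.0
```

apply_moves(linear=[[0, 0.015, 0], [0, 0.03, 0], [0, 0.042, 0], [0, 0.052, 0], [0, 0.052, 0]], turn=[[0, 0, 0], [0, 0, 0], [0, 0, 0], [0, 0, 0], [0, 0, 0]])

```text
clock: 10.1
ee_pos: [581.6, 10.5, 92.8]
tool_rot: [[-0.944, 0.33, 0.004], [0.33, 0.944, 0.0], [-0.004, 0.002, -1.0]]
contact_force: [6.9, 0.2, 4.2]
opening: 17.8
finger_force: 25.0
```

apply_moves(linear=[[0, 0.003, 0], [0, 0.006, 0], [0, 0.009, 0], [0, 0.011, 0], [0, 0.011, 0]], turn=[[0, 0, 0], [0, 0, 0], [0, 0, 0], [0, 0, 0], [0, 0, 0]])

```text
clock: 10.52
ee_pos: [582.2, 11.9, 92.7]
tool_rot: [[-0.941, 0.337, -0.001], [0.337, 0.941, -0.007], [-0.001, -0.007, -1.0]]
contact_force: [-13.4, -34.6, 19.9]
opening: 17.5
finger_force: 25.0
```

apply_moves(linear=[[0, -0.004, 0], [0, -0.007, 0], [0, -0.007, 0]], turn=[[0, 0, 0], [0, 0, 0], [0, 0, 0]])

```text
clock: 10.77
ee_pos: [581.9, 11.3, 92.6]
tool_rot: [[-0.943, 0.333, 0.003], [0.333, 0.943, -0.001], [-0.003, 0.001, -1.0]]
contact_force: [4.8, -5.4, 2.7]
opening: 17.7
finger_force: 25.0
```

apply_moves(linear=[[0, 0, 0], [0, 0, 0], [0, 0, 0], [0, 0, 0]], turn=[[0, 0, 0], [0, 0, 0], [0, 0, 0], [0, 0, 0]], gripper=140)

```text
clock: 11.1
ee_pos: [580.6, 12.7, 91.5]
tool_rot: [[-0.943, 0.332, -0.0], [0.332, 0.943, 0.0], [0.0, 0.0, -1.0]]
contact_force: [0.3, -0.5, -0.2]
opening: 40.3
finger_force: 0.0
```

apply_moves(linear=[[0, 0, -0.02], [0, 0, -0.05], [0, 0, -0.08], [0, 0, -0.11], [0, 0, -0.11]], turn=[[0, 0, 0], [0, 0, 0], [0, 0, 0], [0, 0, 0], [0, 0, 0]])

```text
clock: 11.52
ee_pos: [582.9, 12.5, 207.0]
tool_rot: [[-0.943, 0.332, 0.007], [0.332, 0.943, 0.001], [-0.006, 0.003, -1.0]]
contact_force: [1.0, 0.7, -0.1]
opening: 42.7
finger_force: 0.0
```

Run:
```python
from h import *
np.set_printoptions(precision=3,suppress=True)
C=cam('wrist');s=r.get_state();i=r.grab_frame('wrist')
np.savez('w5.npz',K=C[0],R=C[1],t=C[2])
cv2.imwrite('pics/w5.png',cv2.resize(i[:,:,::-1],(800,600),interpolation=cv2.INTER_CUBIC))
print(s['ee_pos'],s['clock'],s['qpos'])
h0=np.array([539.1,-108.8,114]);u=np.array([.332,.943,0])
for d in(124,130):print(d,proj('wrist',h0+d*u,C)/.64)
```

```text
[582.93   12.538 207.028] 11.5167 [-0.324  0.347  0.314  1.735 -0.121  1.072  1.262]
124 [383.905 294.889]
130 [393.908 294.889]
```

View pics/w5.png

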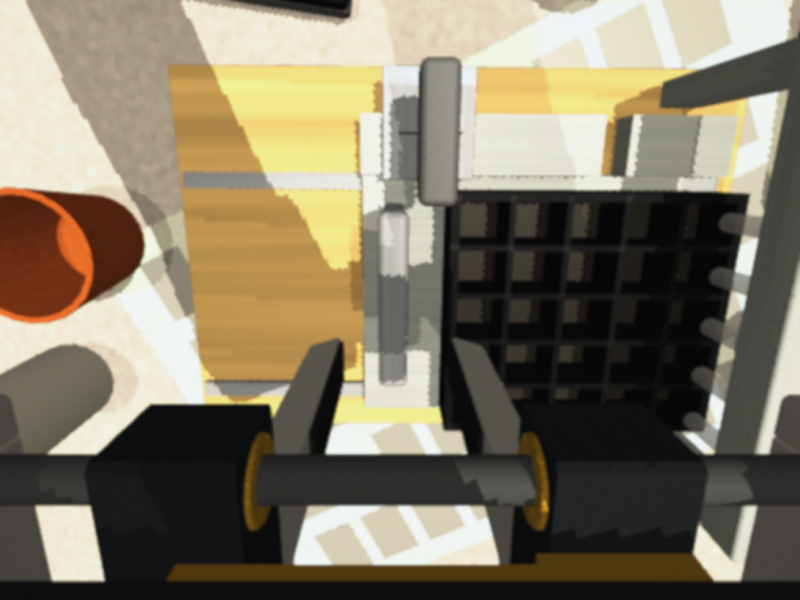

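The handle is now centred at x≈394 px, which matches the full 130 mm of travel. The bar is still across, and the carriage is under the bridge. I'm returning to the T-handle, using an axis estimate of (504.6, 63.9) taken from the grip forces.

apply_moves(linear=[[0.03, 0.008, 0], [0.06, 0.016, 0], [0.089, 0.023, 0], [0.089, 0.023, 0]], turn=[[0, 0, 0], [0, 0, 0], [0, 0, 0], [0, 0, 0]])

```text
clock: 11.9
ee_pos: [500.4, 66.7, 200.5]
tool_rot: [[-0.945, 0.328, -0.003], [0.328, 0.945, 0.001], [0.003, -0.0, -1.0]]
contact_force: [0.5, 0.9, 1.1]
opening: 42.5
finger_force: 0.0
```

apply_moves(linear=[[0, 0, 0.02], [0, 0, 0.04], [0, 0, 0.06], [0, 0, 0.083], [0, 0, 0.083]], turn=[[0, 0, 0], [0, 0, 0], [0, 0, 0], [0, 0, 0], [0, 0, 0]])

```text
clock: 12.32
ee_pos: [502.0, 63.3, 114.5]
tool_rot: [[-0.943, 0.332, -0.006], [0.332, 0.943, -0.002], [0.005, -0.004, -1.0]]
contact_force: [-1.2, -0.1, -1.0]
opening: 42.3
finger_force: 0.0
```

apply_moves(linear=[[0, 0, 0], [0, 0, 0], [0, 0, 0]], turn=[[0, 0, 0], [0, 0, 0], [0, 0, 0]])

```text
clock: 12.57
ee_pos: [505.0, 63.7, 119.6]
tool_rot: [[-0.943, 0.332, 0.001], [0.332, 0.943, 0.0], [-0.001, 0.001, -1.0]]
contact_force: [0.6, 0.6, -0.2]
opening: 42.2
finger_force: 0.0
```

apply_moves(linear=[[0, 0, 0], [0, 0, 0], [0, 0, 0], [0, 0, 0], [0, 0, 0]], turn=[[0, 0, 0], [0, 0, 0], [0, 0, 0], [0, 0, 0], [0, 0, 0]], gripper=255, newtons=40)

```text
clock: 12.98
ee_pos: [504.3, 63.3, 118.8]
tool_rot: [[-0.943, 0.332, -0.0], [0.332, 0.943, -0.0], [-0.0, -0.0, -1.0]]
contact_force: [-4.0, -2.8, 6.6]
opening: 19.7
finger_force: 40.0
```

apply_moves(linear=[[0, 0, 0], [0, 0, -0.004], [0, 0, -0.008], [0, 0, -0.01], [0, 0, -0.01]], turn=[[0, 0, 0], [0, 0, 0], [0, 0, 0], [0, 0, 0], [0, 0, 0]])

```text
clock: 13.4
ee_pos: [504.1, 63.4, 128.5]
tool_rot: [[-0.943, 0.332, -0.0], [0.332, 0.943, -0.0], [0.0, -0.001, -1.0]]
contact_force: [2.0, -3.0, -13.7]
opening: 19.6
finger_force: 40.0
```

apply_moves(linear=[[0, 0, 0], [0, 0, 0], [0, 0, 0], [0, 0, 0], [0, 0, 0]], turn=[[0, 0, 0.05], [0, 0, 0.12], [0, 0, 0.19], [0, 0, 0.26], [0, 0, 0.33]])

```text
clock: 13.82
ee_pos: [504.0, 63.3, 128.1]
tool_rot: [[-0.651, 0.759, -0.001], [0.759, 0.651, -0.001], [-0.0, -0.001, -1.0]]
contact_force: [0.7, -3.1, -13.7]
opening: 19.7
finger_force: 40.0
```

apply_moves(linear=[[0, 0, 0], [0, 0, 0], [0, 0, 0], [0, 0, 0], [0, 0, 0]], turn=[[0, 0, 0.07], [0, 0, 0.14], [0, 0, 0.21], [0, 0, 0.28], [0, 0, 0.34]])

```text
clock: 14.23
ee_pos: [503.9, 63.2, 128.1]
tool_rot: [[-0.173, 0.985, -0.001], [0.985, 0.173, -0.001], [-0.001, -0.001, -1.0]]
contact_force: [0.7, -4.9, -14.2]
opening: 19.7
finger_force: 40.0
```

apply_moves(linear=[[0, 0, 0], [0, 0, 0], [0, 0, 0], [0, 0, 0], [0, 0, 0]], turn=[[0, 0, 0.07], [0, 0, 0.14], [0, 0, 0.21], [0, 0, 0.28], [0, 0, 0.33]])

```text
clock: 14.65
ee_pos: [503.7, 63.1, 128.0]
tool_rot: [[0.338, 0.941, -0.001], [0.941, -0.338, -0.001], [-0.001, -0.001, -1.0]]
contact_force: [0.2, -5.7, -13.2]
opening: 19.8
finger_force: 40.0
```

apply_moves(linear=[[0, 0, 0], [0, 0, 0], [0, 0, 0]], turn=[[0, 0, 0], [0, 0, 0], [0, 0, 0]])

```text
clock: 14.9
ee_pos: [503.7, 63.1, 128.0]
tool_rot: [[0.332, 0.943, -0.001], [0.943, -0.332, -0.001], [-0.001, -0.001, -1.0]]
contact_force: [1.2, -5.5, -14.7]
opening: 19.7
finger_force: 40.0
```

apply_moves(linear=[[0, 0, 0.006], [0, 0, 0.012], [0, 0, 0.018], [0, 0, 0.024], [0, 0, 0.027]], turn=[[0, 0, 0], [0, 0, 0], [0, 0, 0], [0, 0, 0], [0, 0, 0]])

```text
clock: 15.32
ee_pos: [503.8, 63.2, 100.8]
tool_rot: [[0.332, 0.943, -0.001], [0.943, -0.332, -0.001], [-0.001, -0.001, -1.0]]
contact_force: [-1.8, -5.3, -7.4]
opening: 20.1
finger_force: 40.0
```

apply_moves(linear=[[0, 0, 0], [0, 0, 0], [0, 0, 0]], turn=[[0, 0, 0], [0, 0, 0], [0, 0, 0]])

```text
clock: 15.57
ee_pos: [503.8, 63.2, 101.2]
tool_rot: [[0.332, 0.943, -0.001], [0.943, -0.332, -0.001], [-0.001, -0.001, -1.0]]
contact_force: [-0.8, -5.0, -8.4]
opening: 19.7
finger_force: 40.0
```

The force is back to about 8 N, the spring plus weight at zero lift, so the pin is in the second hole. I release and check.

apply_moves(linear=[[0, 0, 0], [0, 0, 0], [0, 0, 0], [0, 0, 0], [0, 0, 0]], turn=[[0, 0, 0], [0, 0, 0], [0, 0, 0], [0, 0, 0], [0, 0, 0]], gripper=130)

```text
clock: 15.98
ee_pos: [504.6, 63.9, 101.7]
tool_rot: [[0.332, 0.943, 0.0], [0.943, -0.332, 0.0], [0.0, 0.0, -1.0]]
contact_force: [-0.4, 0.4, 0.9]
opening: 45.7
finger_force: 0.0
```

apply_moves(linear=[[0, 0, -0.02], [0, 0, -0.05], [0, 0, -0.08], [0, 0, -0.11], [0, 0, -0.11]], turn=[[0, 0, 0], [0, 0, 0], [0, 0, 0], [0, 0, 0], [0, 0, 0]])

```text
clock: 16.4
ee_pos: [506.6, 63.9, 216.5]
tool_rot: [[0.332, 0.943, 0.006], [0.943, -0.332, 0.002], [0.004, 0.005, -1.0]]
contact_force: [1.5, -0.5, -0.5]
opening: 46.2
finger_force: 0.0
```

Run:
```python
from h import *
np.set_printoptions(precision=3,suppress=True)
a=r.grab_frame('side');C=cam('wrist');i=r.grab_frame('wrist');s=r.get_state()
b=np.hstack([cv2.resize(i[:,:,::-1],(400,300)),cv2.resize(a[200:340,120:307,::-1],(400,300))])
cv2.imwrite('pics/end.png',b);print(s['ee_pos'],s['clock'],s['contact_force'])
u=np.array([.332,.943,0])
for d in(126,130):print(d,proj('wrist',np.array([539.1,-108.8,114])+d*u,C)*400/512)
for z in (126,129,149):print(z,proj('side',(504.3,63.5,z)))
```

```text
[504.862  64.008 212.312] 16.5 [ 0.121 -0.196 -1.028]
126 [267.101 169.622]
130 [267.337 166.612]
126 [234.403 243.766]
129 [234.408 242.096]
149 [234.445 230.689]
```

View pics/end.png

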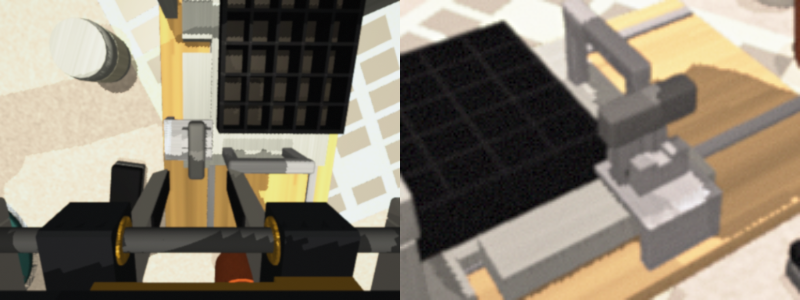

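The side crop has the T-bar along the travel with its top face at about (645,97). A fully down plunger predicts (645,94), so it is locked. The wrist view shows the handle at the 130 mm place.

```bash
python3 -c "
from station import r
print(r.sign_off())"
```

```text
the job is handed in; nothing more can be done
None
```

The carriage is at the stop under the seed bridge with the plunger down and locked, judging by the last pictures. The flowerpot was not touched, and I handed the job in at about 16.5 s; the sign-off returned no verdict.

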